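# Hold the safe's override key turned

### The job

The code of the little safe is forgotten, so work its override lock: slide the cover plate on the safe's lid by its grip as far as it goes, so that the keyhole is bare, take the round-headed key out of the wooden block and push it fully home in the keyhole (a sticky pin stops it part way: rock the key a little as you press). Then turn the key clockwise a quarter turn to its stop and finish while still gripping it and holding it turned, because the lock springs back and I need it held while I turn the opening knob. Leave the other two keys in the block and do not knock over the mug.

Things in the scene. Friction and masses are not known exactly. Their poses are not given: they have to be found in the camera images.
- safe: compact top-opening safe, dark grey steel, 190 (x) x 280 (y) x 80 mm high, fixed; origin: centre of its underside; front faces -x. On its flat lid, seen from the front: keypad at the left (7 mm high, local y about +80 to +127 mm), sliding cover and keyhole in the middle, round opening knob (26 mm high, 34 mm wide) at the right, centre at local (0, -105) mm
- keyhole (a point): centre of the keyhole, at the face of the steel lock plug, level with the lid, at local (-25, -15, 80) mm of the safe; axes as the safe's. At rest the keyway (5 x 11 mm, mouth dished to about 8 x 14 mm) has its long side along the safe's x axis and goes straight down 32 mm. A rail 5 mm high runs along y 22 mm either side of it
- cover (a joint): how far the cover plate (43 x 44 x 3 mm, top 4.5 mm above the lid) is slid towards the safe's +y axis, m; 0 to 0.006 at the start, hiding the keyhole; 0.045 at its end stop, when the plate's near edge is 23 mm from the keyhole. About 2 N of friction; stays where it is left
- cover_grip (a point): centre of the top of the cover's grip, an upright black rib 8 mm thick along the safe's y axis, 26 mm long along its x axis, standing 15.5 mm above the plate; its top is 20 mm above the lid. Moves with the cover; axes as the safe's
- plug (a joint): turn of the lock plug, rad; 0 at rest, grows clockwise seen from above, stop at 1.4; sprung back to 0 (0.03 N m at rest, 0.1 N m at the stop). The key has 0.1 to 0.2 rad of play in it. A sticky pin stops a key pushed straight in 8 to 9 mm short of home; with the key turned clockwise by 0.35 rad or more there, the pin draws back and the key goes down
- key_block: wooden key block, 52 (x) x 150 (y) x 36 mm high, fixed; origin: centre of its underside. Three upright slots in a row along its y axis, 45 mm apart, each 14 mm long along y; a key stands in each, bow up. Which key stands in which slot changes
- safe_key: round-headed key, upright in the block. Origin: middle of its collar's underside, which rests on the block and, fully home, on the plug's face; z up, y along the blade's width, x across it. Black disc head 32 mm wide, 10 mm thick (x), 5 to 37 mm above the origin; collar 20 x 10 x 6 mm. Steel blade 10 (y) x 4 x 27 mm long, pointed, fits either way round, its width along the keyway. 30 g
- square_key: another key in the block, with a square head 27 mm wide; origin as for the round-headed key; to be left there (its blade is too wide for the safe)
- slim_key: another key in the block, with a narrow upright head 14 mm wide; origin as for the round-headed key; to be left there (its blade is too wide for the safe)
- mug: white mug with a handle, 95 mm high, on a wooden coaster; origin: centre of its underside; a bystander

How it is judged:
On the way, in this order (a step that is already met when the one before it is completed fails the run):
1. the cover is slid to its end stop (value of joint cover above 0.041 m), for 0.1 s.
2. the round-headed key is fully home in the keyhole, not yet turned (z of safe_key in the frame of keyhole below 0.003 m and horizontal distance between safe_key and keyhole below 0.004 m and value of joint plug below 0.7 rad), for 0.1 s.
3. the key is turned a quarter to its stop (value of joint plug above 1.15 rad), for 0.2 s.
At the end, for the whole second after the job is handed in: The round-headed key is fully home in the keyhole (collar within 3 mm of the plug's face, within 4 mm of its centre, upright within 0.15 rad), gripped by the fingers and at rest, and holds the lock plug turned past 1.15 rad (its stop is at 1.4); the cover is within 4 mm of its end stop (value of joint plug above 1.15 rad and value of joint cover above 0.041 m and z of safe_key in the frame of keyhole below 0.003 m and horizontal distance between safe_key and keyhole below 0.004 m and angle between safe_key's own z axis and vertical below 0.15 rad and contact force between the fingers and safe_key above 1 N and angular speed of safe_key below 0.3 rad/s); the arm keeps its last pose, push and grip.
It fails at once if one of the other two keys is taken from the block or thrown over (distance of any of square_key, slim_key from where it was at the start of the episode above 0.02 m).
It fails at once if the mug is knocked over (angle between mug's own z axis and vertical above 0.5 rad).
It also fails if it takes over 64 s, if anything falls off the work surface, if the arm or the gripper's body presses on something with over 40 N, if the wrist force passes 120 N, or if a joint passes its speed limit or range.

### The arm

A 6-joint arm with a two-finger parallel gripper is mounted at the origin on a cart in front of the work surface, level with it; the furniture and walls round the work are solid. World frame = base frame: x ahead of the robot, y to its left, z up, the work surface at z = 0. Lengths are in m, angles in rad, forces in N, time in s.
With the tool pointing down it reaches from about 0.35 to 0.775 m from the base axis. Payload 7.3 kg.
Tool frame: the origin (TCP) lies midway between the tips of the shut fingers; the grasp point (between the pads) lies 19 mm behind it; z points along the fingers, y is the line along which they close (so a half turn about z gives the same grasp; the last joint's range is limited). The gripper opens to 92 mm and grips with 3 to 60 N. Pads are 19 mm wide; open, the fingers measure 130 mm over their backs; the gripper's body (75 mm by 190 mm) begins 47 mm behind the grasp point.
Start: joints at [-1.464, 0.342, 1.524, -0, 1.275, -0.146], TCP at [0.131, -0.508, 0.192] pointing down, gripper open.
Joint ranges: [-2.53, 2.53], [-0.77, 2.02], [0.04, 2.7], [-1, 4.14], [0.28, 2.66], [-3.11, 3.11]. Speed limits (rad/s): [2.57, 2.57, 3.14, 3.14, 3.14, 3.14].

### API

Orientations are given as a 3x3 rotation matrix whose columns are the frame's x, y, z axes.
In Python, from rig import * gives the robot as it stands. The module is installed in compiled form; this text tells all that it offers.
- The arm moves only by the tool play_rows, never from a script. Its arguments are lists of equal length, an entry for each row: "delta_pos": the shift along the tool's x, y, z in m, a list of three; "twist": the turn about the tool's z in rad. In form: {"delta_pos": [[tx, ty, tz], ...], "twist": [twist, ...]}. A call has exactly 10 rows; each row is the pose to reach, as a shift and turn from the pose commanded when the call began, along the tool's axes at that moment; what a row does not reach only later rows make up. A row lasts 1/10 s, in which the tool goes at most 50 mm and 8.59 degrees, less where a joint would pass 70% of its speed; a pose out of reach is approached as far as the arm can. A call with a gripper value outside its range is refused whole. "fingers" is the opening, from 0 (shut) to 1 (fully open), set as the call begins (left out, the last holds). The fingers move at their own pace and stop on an object; the grip force is fixed at half the most. Time passes only in rows, so rows that repeat a pose let the fingers close, or fill a call up. It gives the time, the measured TCP pose, the force, the opening and the grip force at its end, in the units of the state.
- sense(): the state, without advancing time (a new reading comes with each control period).
- grab_frame(name): name is "scene" or "top" or "wrist"; returns a dict with "color" (420x560x3 uint8, red, green, blue), "fx", "fy", "cx", "cy" (pixels), "R" (3x3) and "t" (3): a world point X has camera coordinates R X + t; the wrist camera has in their place "hand_eye" (4x4, takes a point from camera to tool coordinates, whose origin is the TCP and whose axes are the flange's). Camera axes: x right, y down, z forward; pixel columns grow to the right and rows downward; lengths in m; the calibration is good to about 2 mm. A picture is of the moment at which its call begins: read the wrist's pose just before it. There is no depth.
- job_done(): hands the job in; it is judged then, once.
The state is a dict: "time_s": time; "joint_pos": joint angles; "joint_vel": joint speeds; "tau": joint torques, N m; "eef_pos": TCP position; "tool_rot": TCP orientation; "force": force on the tool from outside, world axes, zero at the start; "moment": the same for the moment, N m; "finger_gap": finger opening in m; "grip_force": force on a finger pad.
Only numpy, scipy, OpenCV 4.12 (cv2) and the standard library are available. Lean on these libraries where they do the work, as an engineer would, in place of code of your own. Each camera call takes 0.05 s, during which the arm holds its last target. There are 200 camera calls.

## Working session

There is one attempt and no reset: what is moved stays moved. The work goes in short steps, Python scripts to look and compute and a tool call to move; the robot and the scene stay as the last step left them, time stands still between calls to the robot, and variables do not carry over. Pictures are saved under pics/ and viewed, at most 10 in all, crops included, and the job is handed in when it is done.

Besides the shell and the picture viewer there is one more tool, called after "Request:" in YAML: its name, and indented under it one key for each argument. play_rows: Moves the arm, as the interface text tells. Its arguments: {"type":"object","properties":{"delta_pos":{"type":"array","items":{"type":"array","items":{"type":"number"}}},"twist":{"type":"array","items":{"type":"number"}},"fingers":{"type":"number"}},"required":["delta_pos","twist"]}

```bash
mkdir -p pics; cat > h.py <<'E'
from rig import *
import numpy as np, cv2
def save(f,n): cv2.imwrite('pics/'+n+'.png', f['color'][:,:,::-1])
E
python3 - <<'E'
from h import *
import pickle
s=sense(); print({k:np.round(v,3) for k,v in s.items()})
d={}
for n in ('scene','top'):
    f=grab_frame(n); d[n]=f; save(f,n+'0'); print(n,f['fx'],f['fy'],f['cx'],f['cy'],np.round(f['R'],3).tolist(),np.round(f['t'],3))
pickle.dump(d,open('d0.pkl','wb'))
E
```

```text
{'time_s': np.float64(0.0), 'joint_pos': array([-1.464,  0.343,  1.525,  0.   ,  1.275, -0.146]), 'joint_vel': array([-0.   , -0.001,  0.002,  0.001, -0.001,  0.   ]), 'tau': array([-2.0000e-03, -4.3125e+01, -2.4422e+01,  7.2000e-02,  5.6000e-02,
       -0.0000e+00]), 'eef_pos': array([ 0.131, -0.508,  0.192]), 'tool_rot': array([[ 0.968,  0.25 , -0.   ],
       [ 0.25 , -0.968,  0.002],
       [ 0.   , -0.002, -1.   ]]), 'force': array([ 0.576, -0.222,  0.777]), 'moment': array([-0.018, -0.014,  0.048]), 'grip_force': np.float64(0.0), 'finger_gap': np.float64(0.092)}
scene 394.86134210141927 394.86134210141927 275.9920311320248 207.4740856744388 [[-0.767, -0.642, -0.013], [-0.357, 0.443, -0.822], [0.534, -0.626, -0.569]] [0.506 0.306 0.616]
top 440.75447440161605 440.75447440161605 285.14049655239734 205.75129084443782 [[0.015, -1.0, 0.022], [-0.989, -0.018, -0.148], [0.148, -0.019, -0.989]] [0.023 0.63  0.836]
```

View pics/scene0.png

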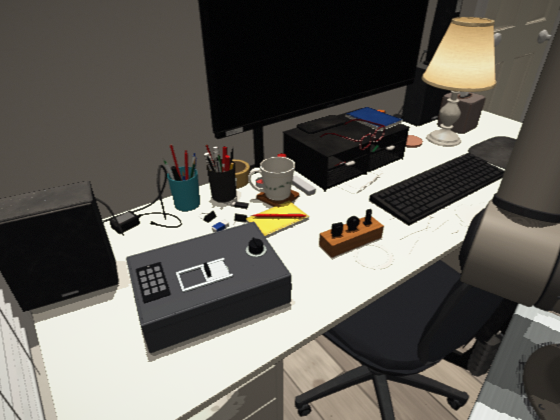

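View pics/top0.png

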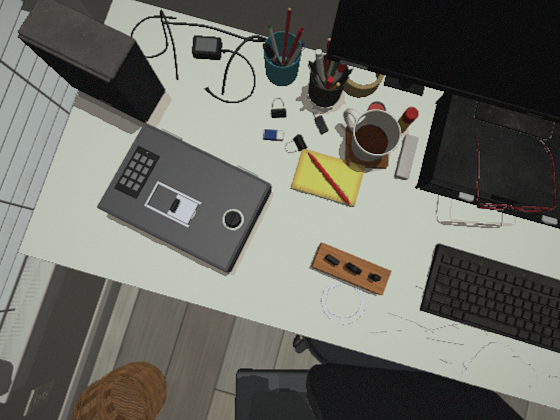

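The scene view shows, from left to right in the block, the square key at (337,229), the round key at (352,223) and the slim key at (368,215). In the top view the block spans (311..391, 243..294), with the round key in the middle at about (352,268). The cover grip is at about (176,205) and the knob at (233,218).

```bash
cat >> h.py <<'E'
def ray(f,uv,s=None):
    """origin, direction(s) in world of pixel uv; s = state for the wrist camera"""
    d=np.array([(uv[0]-f['cx'])/f['fx'],(uv[1]-f['cy'])/f['fy'],1.])
    if 'R' in f: return -f['R'].T@f['t'], f['R'].T@d
    H=np.array(f['hand_eye']); T=np.eye(4); T[:3,:3]=s['tool_rot']; T[:3,3]=s['eef_pos']; M=T@H
    return M[:3,3], M[:3,:3]@d
def onz(f,uv,z,s=None):
    o,d=ray(f,uv,s); return o+d*(z-o[2])/d[2]
def tri(rs):
    A=sum(np.eye(3)-np.outer(d,d)/(d@d) for o,d in rs); b=sum((np.eye(3)-np.outer(d,d)/(d@d))@o for o,d in rs)
    return np.linalg.solve(A,b)
E
python3 - <<'E'
from h import *
import pickle
d=pickle.load(open('d0.pkl','rb')); t=d['top'];c=d['scene']
hsv=cv2.cvtColor(t['color'],cv2.COLOR_RGB2HSV)
print(t['color'][290,345],t['color'][250,330])
for n,uv in dict(blockc=(351,268),bl=(321,243),br=(391,270),br2=(383,294),bl2=(311,266)).items(): print(n,onz(t,uv,.036).round(3))
for n,uv in dict(tl=(147,125),tr=(271,187),br=(228,270),bl=(99,205)).items(): print(n,onz(t,uv,.08).round(3))
print('grip',tri([ray(t,(173,205)),ray(c,(208,266))]).round(3), onz(t,(173,205),.1).round(3))
print('round',tri([ray(t,(352,268)),ray(c,(353,222))]).round(3), onz(t,(352,268),.07).round(3))
print('knob',tri([ray(t,(233,218)),ray(c,(257,243))]).round(3))
s=sense();f=grab_frame('wrist');save(f,'w0');print(np.round(f['hand_eye'],3).tolist(),f['fx'],f['cx'],f['cy'])
E
```

```text
[192 196 185] [151 101  62]
blockc [ 0.508 -0.1    0.036]
bl [ 0.557 -0.039  0.036]
br [ 0.505 -0.18   0.036]
br2 [ 0.458 -0.163  0.036]
bl2 [ 0.511 -0.02   0.036]
tl [0.78  0.309 0.08 ]
tr [0.66  0.062 0.08 ]
br [0.5  0.14 0.08]
bl [0.619 0.39  0.08 ]
grip [0.619 0.244 0.103] [0.619 0.245 0.1  ]
round [ 0.508 -0.098  0.058] [ 0.508 -0.096  0.07 ]
knob [0.597 0.132 0.097]
[[-0.001, -0.963, -0.268, 0.073], [1.0, -0.001, -0.0, 0.0], [-0.0, -0.268, 0.963, -0.191], [0.0, 0.0, 0.0, 1.0]] 305.4098389613111 276.9868395627042 208.1057610395555
```

Request:
play_rows:
  delta_pos:
    - [0.038,-0.024,0]
    - [0.076,-0.048,0]
    - [0.114,-0.072,0]
    - [0.152,-0.096,0]
    - [0.19,-0.12,0]
    - [0.228,-0.144,0]
    - [0.266,-0.168,0]
    - [0.304,-0.192,0]
    - [0.342,-0.216,0]
    - [0.38,-0.24,0]
  twist: [-0.13,-0.26,-0.39,-0.52,-0.65,-0.78,-0.91,-1.04,-1.17,-1.3]

```text
time_s: 1.15
eef_pos: [0.4401, -0.1793, 0.1921]
tool_rot: [[0.013, 1.0, -0.0], [1.0, -0.013, -0.0], [-0.0, -0.0, -1.0]]
force: [0.3, -0.1, -0.0]
finger_gap: 0.092
grip_force: 0.0
```

Request:
play_rows:
  delta_pos:
    - [0.01,0.008,0.002]
    - [0.02,0.016,0.004]
    - [0.03,0.024,0.006]
    - [0.04,0.032,0.01]
    - [0.05,0.04,0.012]
    - [0.06,0.048,0.014]
    - [0.07,0.056,0.017]
    - [0.08,0.065,0.02]
    - [0.08,0.065,0.02]
    - [0.08,0.065,0.02]
  twist: [-0.14,-0.28,-0.42,-0.56,-0.7,-0.84,-0.98,-1.12,-1.23,-1.23]
  fingers: 0.45

```text
time_s: 2.15
eef_pos: [0.5056, -0.1017, 0.1718]
tool_rot: [[-0.937, 0.35, -0.001], [0.35, 0.937, 0.0], [0.001, -0.0, -1.0]]
force: [-0.4, 0.2, 0.1]
finger_gap: 0.0416
grip_force: 0.0
```

```bash
python3 - <<'E'
from h import *
import pickle
s=sense();f=grab_frame('wrist');save(f,'w1');pickle.dump((s,f),open('w1.pkl','wb'));print(s['joint_pos'].round(3),s['eef_pos'].round(4))
E
```

```text
[-0.347  0.343  1.581 -0.     1.218 -1.561] [ 0.5056 -0.1017  0.1718]
```

View pics/w1.png

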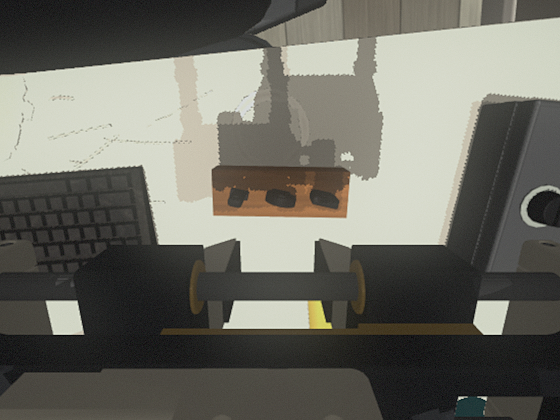

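The wrist picture shows the block at (212..350, 167..216). The slim key is at column 237, the round key at (281,198) and the square key at column 325. Next I go to the safe.

Request:
play_rows:
  delta_pos:
    - [0.002,0.039,-0.01]
    - [0.004,0.078,-0.02]
    - [0.006,0.117,-0.03]
    - [0.009,0.156,-0.04]
    - [0.011,0.195,-0.05]
    - [0.013,0.234,-0.05]
    - [0.015,0.273,-0.05]
    - [0.017,0.31,-0.05]
    - [0.019,0.347,-0.05]
    - [0.019,0.347,-0.05]
  twist: [0.01,0.02,0.04,0.05,0.06,0.07,0.08,0.09,0.1,0.1]

```text
time_s: 3.2
eef_pos: [0.6098, 0.2334, 0.2211]
tool_rot: [[-0.897, 0.442, -0.001], [0.442, 0.897, 0.001], [0.001, 0.001, -1.0]]
force: [-1.0, -1.0, -0.5]
finger_gap: 0.0415
grip_force: 0.0
```

```bash
python3 - <<'E'
from h import *
import pickle
s=sense();f=grab_frame('wrist');save(f,'w2');pickle.dump((s,f),open('w2.pkl','wb'));print(s['joint_pos'].round(3),s['eef_pos'].round(4))
E
```

```text
[ 2.480e-01  5.710e-01  1.076e+00  1.000e-03  1.495e+00 -8.650e-01] [0.6098 0.2334 0.2211]
```

View pics/w2.png

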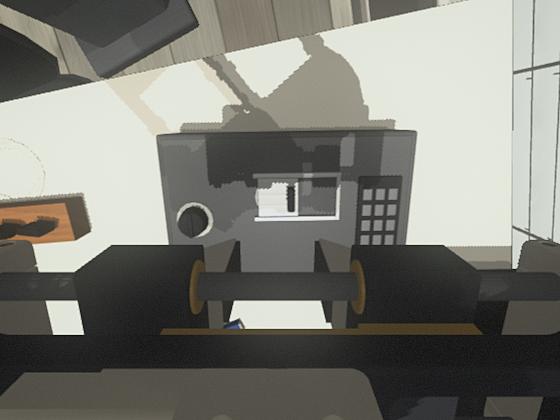

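```bash
python3 - <<'E'
from h import *
import pickle
s,f=pickle.load(open('w2.pkl','rb'))
c=f['color'][120:260,150:430,::-1]; c=cv2.convertScaleAbs(c,alpha=1.5)
cv2.imwrite('pics/w2c.png',cv2.resize(c,None,fx=2.8,fy=2.8,interpolation=cv2.INTER_CUBIC))
E
```

```text
(no output)
```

View pics/w2c.png

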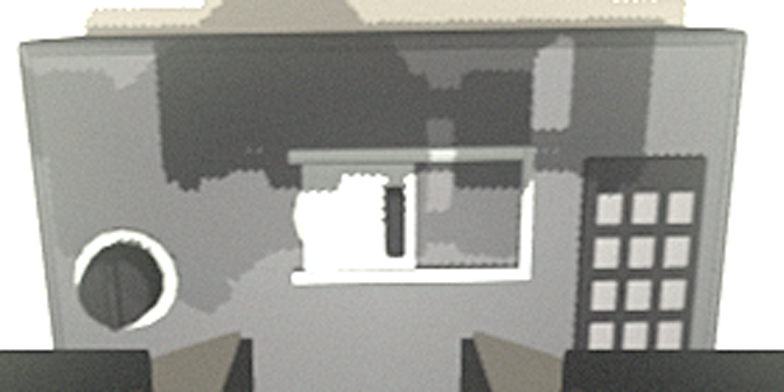

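In the crop the rib's top centre is at about crop (395,222), which is image (291,199). The plate's right edge is at crop 414 and the rails are at crop rows 156 and 277. The knob is on the left and the keypad on the right.

```bash
python3 - <<'E'
from h import *
import pickle
d=pickle.load(open('d0.pkl','rb'))
s,f=pickle.load(open('w2.pkl','rb'))
P=lambda u,v:(150+u/2.8-.3,120+v/2.8-.3)
uv=P(395,222)
# rib centroid in scene/top: dark blob near expected
for n,c,z in (('scene',(208,267),6),('top',(174,205),8)):
    im=d[n]['color'].max(2).astype(int); u,v=c; print(n); print(im[v-9:v+10,u-10:u+12:1])
print(onz(f,uv,.1,s).round(4), tri([ray(f,uv,s),ray(d['scene'],(208,266))]).round(4), tri([ray(f,uv,s),ray(d['top'],(173,205))]).round(4))
for n,p,z in (('plateR',(414,220),.0845),('plateL',(300,220),.0845),('railu',(410,153),.085),('raill',(410,277),.085),('barR',(527,215),.085),('ribtop',(395,185),.1),('ribbot',(395,257),.1)): print(n,onz(f,P(*p),z,s).round(4), (s['tool_rot'].T@(onz(f,P(*p),z,s)-s['eef_pos'])).round(4))
E
```

```text
scene
[[ 84  84  84  83  84  84  84  84  85  84  84  84  85  84  84  82  82  80
   81  87 101 115]
 [ 84  83  84  84  83  83  83  84  85  83  84  84  82  82  80  80  89 108
  124 162 210 239]
 [ 85  84  84  83  84  84  85  83  83  82  82  80  84  91 109 125 168 233
  248 245 245 237]
 [ 84  84  84  83  85  85  84  82  79  89  96 110 144 181 231 246 246 245
  227 186 192 226]
 [ 84  83  84  82  82  80  71  56  65 144 195 231 245 245 245 229 198 201
  226 239 240 241]
 [ 82  81  82  89  90  64  26  19  56 199 250 243 212 187 216 234 240 241
  241 242 241 241]
 [ 91 107 131 169 199 152  40  15  22  79 168 232 241 240 240 241 241 241
  240 240 240 241]
 [184 231 248 249 251 202  52  16  17  51 191 245 244 241 240 240 240 241
  241 241 242 241]
 [250 245 212 191 216 173  45  14  19  28 112 216 243 241 241 241 242 242
  242 241 240 239]
 [137 122 156 223 246 202  69  17  17  17  56 196 245 244 242 242 240 239
  240 240 240 241]
 [ 78  57  89 207 246 213  98  19  17  19  27 116 219 241 240 240 239 240
  240 241 241 240]
 [ 64  76  96 205 247 222 117  23  15  20  27 100 209 242 241 241 241 2
[... 2196 characters left out ...]
171 114 100  74 142 213 206 205 205 205 205
  206 205 202 204]
 [176 124  94 153 211 209 207 203 194 193 190 194 208 204 203 204 205 204
  205 206 206 206]
 [210 196 176 137 145 188 207 209 209 209 208 206 205 204 205 204 205 204
  206 204 204 204]]
[0.6214 0.2443 0.1   ] [0.6206 0.2439 0.1013] [0.6194 0.2442 0.1035]
plateR [0.6277 0.2503 0.0845] [-0.0086  0.023   0.1367]
plateL [0.6077 0.21   0.0845] [-0.0086 -0.022   0.1366]
railu [0.6028 0.2603 0.085 ] [0.018  0.021  0.1362]
raill [0.6481 0.2389 0.085 ] [-0.032   0.0218  0.1361]
barR [0.6454 0.2911 0.085 ] [-0.0065  0.0674  0.1362]
ribtop [0.6086 0.2504 0.1   ] [0.0085 0.0146 0.1212]
ribbot [0.6337 0.2384 0.1   ] [-0.0193  0.015   0.1211]
```

Two views put the grip at about (0.6205, 0.244, 0.101), against 0.100 m in the text. I go down on it and grip.

Request:
play_rows:
  delta_pos:
    - [-0.0055,0.015,0.02]
    - [-0.0055,0.015,0.045]
    - [-0.0055,0.015,0.07]
    - [-0.0055,0.015,0.09]
    - [-0.0055,0.015,0.105]
    - [-0.0055,0.015,0.115]
    - [-0.0055,0.015,0.122]
    - [-0.0055,0.015,0.127]
    - [-0.0055,0.015,0.131]
    - [-0.0055,0.015,0.131]
  twist: [-0.01,-0.01,-0.01,-0.01,-0.01,-0.01,-0.01,-0.01,-0.01,-0.01]

```text
time_s: 4.25
eef_pos: [0.6213, 0.2404, 0.0911]
tool_rot: [[-0.901, 0.434, -0.0], [0.434, 0.901, -0.0], [0.0, -0.0, -1.0]]
force: [0.3, 0.7, 0.2]
finger_gap: 0.0414
grip_force: 0.0
```

Request:
play_rows:
  delta_pos:
    - [0,0,0]
    - [0,0,0]
    - [0,0,0]
    - [0,0,0]
    - [0,0,0]
    - [0,0,0]
    - [0,0,0]
    - [0,0,0]
    - [0,0,0]
    - [0,0,0]
  twist: [0,0,0,0,0,0,0,0,0,0]
  fingers: 0

```text
time_s: 5.25
eef_pos: [0.6213, 0.2405, 0.0912]
tool_rot: [[-0.901, 0.434, -0.0], [0.434, 0.901, -0.0], [-0.0, -0.0, -1.0]]
force: [-0.9, -0.1, -0.6]
finger_gap: 0.0004
grip_force: 0.0
```

```bash
python3 - <<'E'
from h import *
import pickle
s=sense();f=grab_frame('wrist');g=grab_frame('scene');t=grab_frame('top');pickle.dump((s,f,g,t),open('w3.pkl','wb'));print(s['joint_pos'].round(3),s['eef_pos'].round(4),s['finger_gap'],s['grip_force'],s['force'])
a=cv2.resize(f['color'][120:360,140:420],(400,343)); b=cv2.resize(g['color'][190:330,120:300],(400,311)); 
im=np.zeros((343,800,3),np.uint8); im[:,:400]=a; im[:311,400:]=b
cv2.imwrite('pics/w3.png',cv2.convertScaleAbs(im[:,:,::-1],alpha=1.3))
E
```

```text
[ 0.254  0.684  1.229 -0.     1.228 -0.868] [0.6213 0.2405 0.0912] 0.00040854081191213154 0.0 [-0.85764599 -0.09727859 -0.57269648]
```

View pics/w3.png

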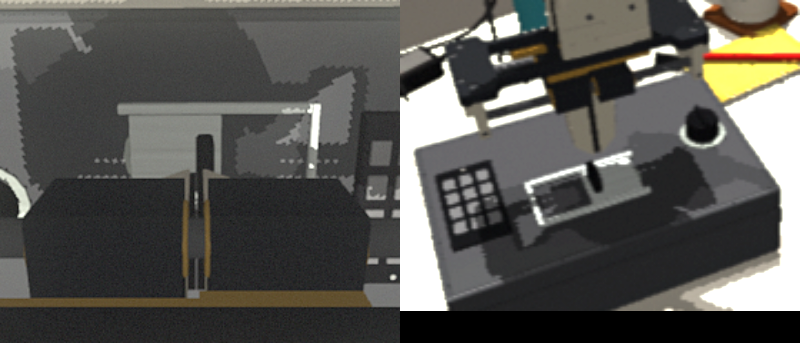

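The closed fingers missed the rib. The wrist crop shows the rib's near end at crop row 135, towards the robot from the finger tips (crop row about 170). I measure again from both views.

```bash
python3 - <<'E'
from h import *
import pickle
s,f,g,t=pickle.load(open('w3.pkl','rb')); s2,f2=pickle.load(open('w2.pkl','rb'))
np.set_printoptions(linewidth=250)
print(f['color'].max(2)[205:252:2,272:296])
print(f2['color'].max(2)[180:218:2,280:304])
print('tilt',s['tool_rot'].round(4).tolist(), np.array(f['hand_eye']).round(4).tolist())
a=ray(f,(283.5,214.5),s); b=ray(f2,(291,186.5),s2); print('near end',tri([a,b]).round(4),onz(f,(283.5,214.5),.1,s).round(4),onz(f2,(291,186.5),.1,s2).round(4))
E
```

```text
[[105 108 111 107 108 108 105 107 108 108 108 108 110 108 109 106 108 108 110 106 107 111 101  69]
 [108 107 106 107 105 105 107 107 105 106 104 107 106 105 106 103 107 107 109 107 110 107 100  72]
 [106 105 105 106 108 106 107 106 106 107 102 109 106 109 110 106 107 104 106 106 108 111 100  61]
 [104 104 105 105 103 108 106 103 104 108 106 107 107 104 109 107 105 106 102 102 103 112  94  56]
 [106 104 106 105 107 111 107  98  96  97  95  95  95  94  93 103 109 111 107 111 109 110  95  57]
 [107 106 107 110 109  88  56  17  25  35  32  29  27  31  28  24  50  90 112 107 106 112  94  54]
 [106 107 107 111 101  65  31  28  35  31  36  30  33  36  35  26  22  88 113 108 107 109  95  56]
 [106 105 107 108  97  60  23  34  31  29  34  34  24  39  26  30  17  68 102 110 106 112  95  57]
 [105 107 107 111 102  60  22  32  30  33  30  31  36  29  34  31  24  49  95 109 109 109  95  54]
 [103 104 104 106  99  60  21  30  35  35  31  36  35  33  33  31  30  50  89 108 109 107  90  54]
 [ 98  99 103 104  97  63  26  27  31  29  34  36  36  37  30  28  26  48  87 106 102 109  89  55]
 [108 107 1
[... 2743 characters left out ...]
5  99 103 111 120]
 [218 219 220 221 219 222 214 157  70  50  53  55  50  37 109 192 229 195 118  91 101 111 119 121]
 [223 225 225 222 224 224 229 225 203 190 181 172 179 191 218 230 230 210 137 111 122 126 122 121]
 [236 236 238 238 236 238 238 238 239 238 240 241 240 240 239 240 244 227 138  83  92 103 101  96]
 [160 156 155 154 157 152 148 152 149 145 152 155 151 149 156 156 151 152 162 170 171 172 177 173]]
tilt [[-0.901, 0.4339, -0.0], [0.4339, 0.901, -0.0001], [-0.0, -0.0001, -1.0]] [[-0.0007, -0.9636, -0.2672, 0.071], [1.0, -0.0006, -0.0006, 0.0005], [0.0004, -0.2672, 0.9636, -0.1914], [0.0, 0.0, 0.0, 1.0]]
near end [0.6124 0.2498 0.0856] [0.6085 0.2515 0.1   ] [0.6094 0.2503 0.1   ]
```

```bash
python3 - <<'E'
from h import *
import pickle
s,f,g,t=pickle.load(open('w3.pkl','rb'))
def proj(c,X): p=c['R']@X+c['t']; return (p[:2]/p[2]*c['fx']+[c['cx'],c['cy']]).round(1)
T=s['eef_pos']; C=np.array([.6225,.2442,.1]); x=np.array([.901,-.434,0]);y=np.array([.434,.901,0])
for c,n in ((g,'scene'),(t,'top')):
    print(n,'TCP',proj(c,T))
    for a in(-.013,.013):
        for z in (.0845,.1): print(a,z,proj(c,np.r_[C[:2],z]+a*x+.004*y),proj(c,np.r_[C[:2],z]+a*x-.004*y))
a=cv2.resize(g['color'][215:295,160:260],(500,400),interpolation=cv2.INTER_CUBIC)
b=cv2.resize(t['color'][180:230,150:187],(296,400),interpolation=cv2.INTER_CUBIC)
cv2.imwrite('pics/w3b.png',cv2.convertScaleAbs(np.hstack([a,b])[:,:,::-1],alpha=1.8))
E
```

```text
scene TCP [209.4 268.8]
-0.013 0.0845 [207.8 277.3] [211.9 276. ]
-0.013 0.1 [206.8 271.2] [211.  269.9]
0.013 0.0845 [203.9 268.5] [208.  267.3]
0.013 0.1 [203.  262.5] [207.1 261.3]
top TCP [176.4 204.4]
-0.013 0.0845 [170.  209.4] [173.8 211.3]
-0.013 0.1 [168.1 208.2] [171.9 210.1]
0.013 0.0845 [176.6 197.4] [180.3 199.2]
0.013 0.1 [174.8 196. ] [178.6 197.9]
```

View pics/w3b.png

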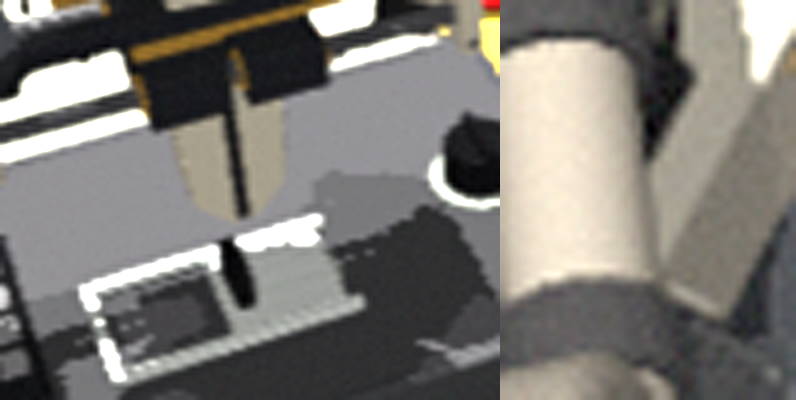

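The scene crop shows the finger tips at image (208.6,258), about 26 mm above where the reported TCP projects (209,269). The rib is free below them, so the fingers really end about 20 to 26 mm short of the TCP. I open, shift 4 mm and go lower while watching the force.

Request:
play_rows:
  delta_pos:
    - [0,0.004,0]
    - [0,0.004,0]
    - [0,0.004,0]
    - [0,0.004,0]
    - [0,0.004,0.004]
    - [0,0.004,0.008]
    - [0,0.004,0.012]
    - [0,0.004,0.015]
    - [0,0.004,0.018]
    - [0,0.004,0.018]
  twist: [0,0,0,0,0,0,0,0,0,0]
  fingers: 0.4

```text
time_s: 6.4
eef_pos: [0.6227, 0.244, 0.0725]
tool_rot: [[-0.901, 0.434, -0.001], [0.434, 0.901, -0.0], [0.001, -0.001, -1.0]]
force: [-0.1, -0.6, 0.1]
finger_gap: 0.0367
grip_force: 0.0
```

Request:
play_rows:
  delta_pos:
    - [0,0,0.001]
    - [0,0,0.002]
    - [0,0,0.003]
    - [0,0,0.004]
    - [0,0,0.005]
    - [0,0,0.006]
    - [0,0,0.006]
    - [0,0,0.006]
    - [0,0,0.006]
    - [0,0,0.006]
  twist: [0,0,0,0,0,0,0,0,0,0]

```text
time_s: 7.4
eef_pos: [0.6231, 0.2441, 0.0673]
tool_rot: [[-0.901, 0.434, 0.0], [0.434, 0.901, -0.0], [-0.0, 0.0, -1.0]]
force: [0.3, 0.9, 0.3]
finger_gap: 0.0366
grip_force: 0.0
```

Request:
play_rows:
  delta_pos:
    - [0,0,0]
    - [0,0,0]
    - [0,0,0]
    - [0,0,0]
    - [0,0,0]
    - [0,0,0]
    - [0,0,0]
    - [0,0,0]
    - [0,0,0]
    - [0,0,0]
  twist: [0,0,0,0,0,0,0,0,0,0]
  fingers: 0

```text
time_s: 8.4
eef_pos: [0.623, 0.2441, 0.0672]
tool_rot: [[-0.901, 0.434, -0.0], [0.434, 0.901, -0.0], [-0.0, -0.0, -1.0]]
force: [0.7, 0.2, -0.5]
finger_gap: 0.0007
grip_force: 0.0
```

The fingers missed again, so I check where the tips really are before pressing further.

```bash
python3 - <<'E'
from h import *
import pickle
s=sense();f=grab_frame('wrist');g=grab_frame('scene');pickle.dump((s,f,g),open('w4.pkl','wb'))
def proj(c,X): p=c['R']@X+c['t']; return (p[:2]/p[2]*c['fx']+[c['cx'],c['cy']]).round(1)
print(s['eef_pos'],[(h,proj(g,s['eef_pos']+[0,0,h])) for h in (0,.02,.035)])
a=cv2.resize(f['color'][195:295,230:330],(400,400),interpolation=cv2.INTER_CUBIC)
b=cv2.resize(g['color'][220:300,170:250],(400,400),interpolation=cv2.INTER_CUBIC)
cv2.imwrite('pics/w4.png',cv2.convertScaleAbs(np.hstack([a,b])[:,:,::-1],alpha=2))
E
```

```text
[0.62303181 0.24407174 0.06715848] [(0, array([208.7, 278.6])), (0.02, array([207.6, 271. ])), (0.035, array([206.7, 265.1]))]
```

View pics/w4.png

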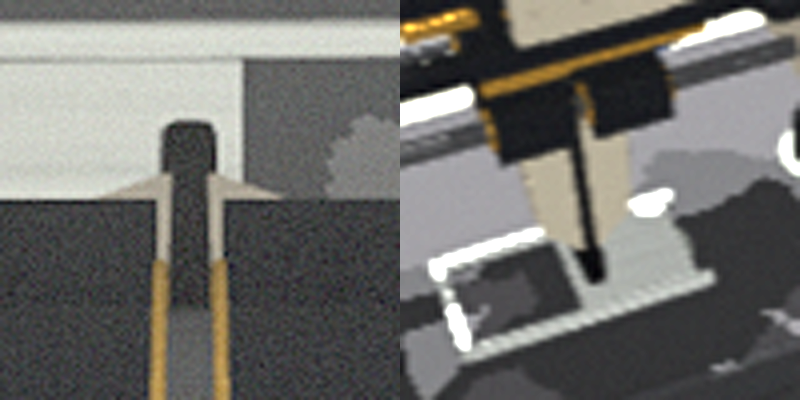

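In the wrist crop the rib lies right under the finger gap, with the near tip corners at about image row 239. The scene crop has the tips at about row 269. Both agree with tips roughly 33 mm behind the TCP, so they sit at about z = 0.101, just above the rib. I open and go 8 mm lower, gently.

Request:
play_rows:
  delta_pos:
    - [0,0,0]
    - [0,0,0]
    - [0,0,0]
    - [0,0,0.001]
    - [0,0,0.002]
    - [0,0,0.004]
    - [0,0,0.006]
    - [0,0,0.007]
    - [0,0,0.008]
    - [0,0,0.008]
  twist: [0,0,0,0,0,0,0,0,0,0]
  fingers: 0.35

```text
time_s: 9.5
eef_pos: [0.6229, 0.2441, 0.059]
tool_rot: [[-0.901, 0.434, -0.0], [0.434, 0.901, -0.0], [0.0, -0.0, -1.0]]
force: [-0.1, -0.5, 0.7]
finger_gap: 0.0324
grip_force: 0.0
```

Request:
play_rows:
  delta_pos:
    - [0,0,0]
    - [0,0,0]
    - [0,0,0]
    - [0,0,0]
    - [0,0,0]
    - [0,0,0]
    - [0,0,0]
    - [0,0,0]
    - [0,0,0]
    - [0,0,0]
  twist: [0,0,0,0,0,0,0,0,0,0]
  fingers: 0

```text
time_s: 10.5
eef_pos: [0.6231, 0.2441, 0.0593]
tool_rot: [[-0.901, 0.434, 0.0], [0.434, 0.901, -0.0], [-0.0, 0.0, -1.0]]
force: [0.4, 1.0, 1.0]
finger_gap: 0.0073
grip_force: 30.0
```

Gripped (gap 7.3 mm, 30 N). I slide it along tool +y.

Request:
play_rows:
  delta_pos:
    - [0,0.006,0]
    - [0,0.012,0]
    - [0,0.018,0]
    - [0,0.024,0]
    - [0,0.029,0]
    - [0,0.033,0]
    - [0,0.036,0]
    - [0,0.039,0]
    - [0,0.041,0]
    - [0,0.041,0]
  twist: [0,0,0,0,0,0,0,0,0,0]

```text
time_s: 11.5
eef_pos: [0.6402, 0.2803, 0.0592]
tool_rot: [[-0.901, 0.434, -0.002], [0.434, 0.901, -0.002], [0.001, -0.002, -1.0]]
force: [-4.7, -3.2, 4.8]
finger_gap: 0.0076
grip_force: 30.0
```

Request:
play_rows:
  delta_pos:
    - [0,0.001,0]
    - [0,0.002,0]
    - [0,0.003,0]
    - [0,0.004,0]
    - [0,0.005,0]
    - [0,0.005,0]
    - [0,0.005,0]
    - [0,0.005,0]
    - [0,0.005,0]
    - [0,0.005,0]
  twist: [0,0,0,0,0,0,0,0,0,0]

```text
time_s: 12.5
eef_pos: [0.6401, 0.2803, 0.059]
tool_rot: [[-0.9, 0.435, -0.008], [0.435, 0.9, -0.009], [0.004, -0.011, -1.0]]
force: [-12.5, -17.7, 10.4]
finger_gap: 0.0074
grip_force: 30.0
```

The cover reached its end stop: the tool stopped 40 mm on, with 20 N. I release, rise and look at the keyhole.

Request:
play_rows:
  delta_pos:
    - [0,-0.003,0]
    - [0,-0.005,0]
    - [0,-0.005,0]
    - [0,-0.005,0]
    - [0,-0.005,0]
    - [0,-0.005,-0.01]
    - [0,-0.005,-0.03]
    - [-0.005,-0.02,-0.05]
    - [-0.01,-0.04,-0.06]
    - [-0.02,-0.06,-0.06]
  twist: [0,0,0,0,0,0,0,0,0,0]
  fingers: 0.35

```text
time_s: 13.5
eef_pos: [0.6354, 0.2223, 0.1217]
tool_rot: [[-0.901, 0.433, 0.004], [0.433, 0.901, 0.001], [-0.003, 0.002, -1.0]]
force: [-0.3, -0.8, -0.4]
finger_gap: 0.0322
grip_force: 0.0
```

Request:
play_rows:
  delta_pos:
    - [0,-0.006,0]
    - [0,-0.006,0]
    - [0,-0.006,0]
    - [0,-0.006,0]
    - [0,-0.006,0]
    - [0,-0.006,0]
    - [0,-0.006,0]
    - [0,-0.006,0]
    - [0,-0.006,0]
    - [0,-0.006,0]
  twist: [0,0,0,0,0,0,0,0,0,0]

```text
time_s: 14.5
eef_pos: [0.6324, 0.2174, 0.1192]
tool_rot: [[-0.901, 0.434, 0.0], [0.434, 0.901, -0.0], [-0.0, -0.0, -1.0]]
force: [-0.7, -0.3, -0.3]
finger_gap: 0.0325
grip_force: 0.0
```

```bash
python3 - <<'E'
from h import *
import pickle
np.set_printoptions(linewidth=250)
s=sense();f=grab_frame('wrist');save(f,'w5');pickle.dump((s,f),open('w5.pkl','wb'));print(s['eef_pos'].round(4),s['tool_rot'].round(4).tolist())
def wp(f,s,X):
    H=np.array(f['hand_eye']);T=np.eye(4);T[:3,:3]=s['tool_rot'];T[:3,3]=s['eef_pos'];p=np.linalg.inv(T@H)@np.r_[X,1]
    return p[:2]/p[2]*f['fx']+[f['cx'],f['cy']]
print(wp(f,s,np.array([.614,.2263,.08])))
u,v=map(int,wp(f,s,np.array([.614,.2263,.08])))
c=f['color'][v-50:v+50,u-65:u+65,::-1]
cv2.imwrite('pics/w5c.png',cv2.resize(cv2.convertScaleAbs(c,alpha=1.5),None,fx=6,fy=6,interpolation=cv2.INTER_CUBIC))
print(u-65,v-50)
E
```

```text
[0.6324 0.2174 0.1192] [[-0.901, 0.4339, 0.0001], [0.4339, 0.901, -0.0001], [-0.0001, -0.0, -1.0]]
[276.6273536 191.4635475]
211 141
```

View pics/w5c.png

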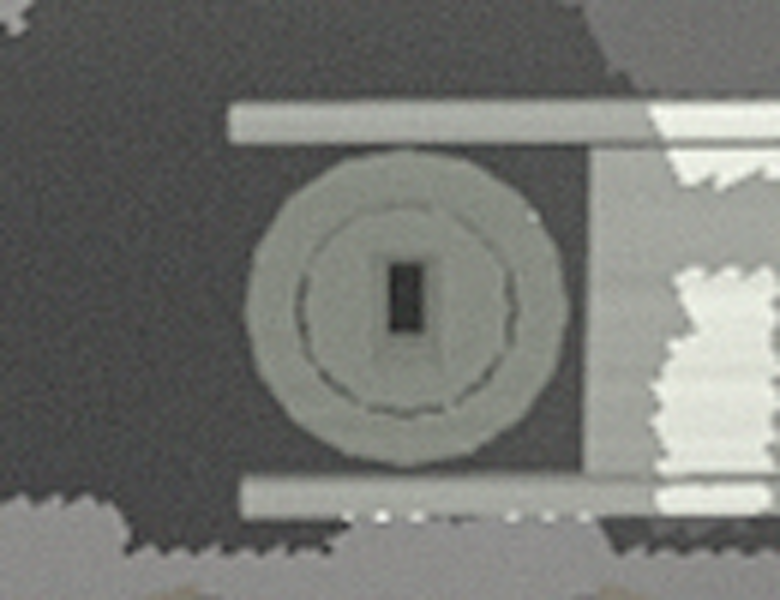

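The keyhole is bare. The plug ring is centred at crop (407,308), which is image (278.4,192.0), and the rails are level, so the tool is aligned with the safe. Next I compute the keyhole, and the block's pose from picture w1.

```bash
cat >> h.py <<'E'
def wp(f,s,X):
    H=np.array(f['hand_eye']);T=np.eye(4);T[:3,:3]=s['tool_rot'];T[:3,3]=s['eef_pos'];p=np.linalg.inv(T@H)@np.r_[X,1]
    return p[:2]/p[2]*f['fx']+[f['cx'],f['cy']]
E
python3 - <<'E'
from h import *
import pickle
s,f=pickle.load(open('w5.pkl','rb'))
K=onz(f,(278.4,192.0),.08,s); print('K',K.round(4),(s['tool_rot'].T@(K-s['eef_pos'])).round(4))
print('plate edge',onz(f,(211+586/6,192),.0845,s).round(4), 'mouth px/mm check', np.linalg.norm(onz(f,(211+245/6,192),.08,s)-onz(f,(211+569/6,192),.08,s)).round(4))
print('tool axis col',wp(f,s,s['eef_pos']),wp(f,s,s['eef_pos']+[0,0,.035]))
s,f=pickle.load(open('w1.pkl','rb')); h=cv2.cvtColor(f['color'],cv2.COLOR_RGB2HSV)
m=((h[:,:,0]<18)&(h[:,:,1]>100)&(h[:,:,2]>40)).astype(np.uint8); m[:150]=0;m[235:]=0;m[:,:200]=0;m[:,360:]=0
c=max(cv2.findContours(m,0,2)[0],key=cv2.contourArea); c=cv2.convexHull(c)
print(cv2.approxPolyDP(c,3,True)[:,0].tolist())
q=np.array([(0,0)])
g=f['color'].max(2); mm=((g<45)).astype(np.uint8); mm[:186]=0;mm[215:]=0;mm[:,:220]=0;mm[:,345:]=0
n,l,st,ce=cv2.connectedComponentsWithStats(mm)
for i in range(1,n):
    if st[i,4]>30: print(st[i],ce[i].round(1),onz(f,ce[i],.07,s).round(4))
E
```

```text
K [0.615  0.2273 0.08  ] [0.02   0.0014 0.0392]
plate edge [0.624  0.2484 0.0845] mouth px/mm check 0.0417
tool axis col [276.48571477 234.12659259] [276.35864378 256.13730759]
[[349, 172], [345, 217], [214, 214], [213, 187], [254, 171], [278, 167]]
```

Request:
play_rows:
  delta_pos:
    - [-0.003,-0.036,0]
    - [-0.006,-0.072,0]
    - [-0.009,-0.108,0]
    - [-0.012,-0.144,0]
    - [-0.015,-0.18,0]
    - [-0.018,-0.217,0]
    - [-0.021,-0.253,0]
    - [-0.024,-0.29,0]
    - [-0.027,-0.326,0]
    - [-0.027,-0.362,0]
  twist: [0.14,0.28,0.42,0.56,0.7,0.84,0.98,1.12,1.26,1.4]

```text
time_s: 15.55
eef_pos: [0.4993, -0.1219, 0.1195]
tool_rot: [[0.28, 0.96, 0.001], [0.96, -0.28, -0.0], [-0.0, 0.001, -1.0]]
force: [-0.2, -0.2, 0.1]
finger_gap: 0.0321
grip_force: 0.0
```

Request:
play_rows:
  delta_pos:
    - [0,0,0]
    - [0,0,0]
    - [0,0,0]
    - [0,0,0]
    - [0,0,0]
    - [0,0,0]
    - [0,0,0]
    - [0,0,0]
    - [0,0,0]
    - [0,0,0]
  twist: [0.09,0.09,0.09,0.09,0.09,0.09,0.09,0.09,0.09,0.09]

```text
time_s: 16.55
eef_pos: [0.4996, -0.1205, 0.1192]
tool_rot: [[0.36, 0.933, 0.0], [0.933, -0.36, -0.0], [-0.0, 0.0, -1.0]]
force: [0.5, -0.3, 0.2]
finger_gap: 0.0321
grip_force: 0.0
```

```bash
python3 - <<'E'
from h import *
import pickle
s=sense();f=grab_frame('wrist');save(f,'w6');pickle.dump((s,f),open('w6.pkl','wb'));print(s['eef_pos'].round(4),s['tool_rot'].round(4).tolist())
p=wp(f,s,np.array([.508,-.098,.07])); print(p)
u,v=map(int,p); x0=u-100;y0=max(0,v-75)
c=f['color'][y0:y0+150,x0:x0+200,::-1]; print(x0,y0)
cv2.imwrite('pics/w6c.png',cv2.resize(cv2.convertScaleAbs(c,alpha=2),None,fx=4,fy=4,interpolation=cv2.INTER_CUBIC))
E
```

```text
[ 0.4996 -0.1205  0.1192] [[0.3597, 0.9331, 0.0], [0.9331, -0.3597, -0.0001], [-0.0001, 0.0001, -1.0]]
[275.60054628 185.86207782]
175 110
```

View pics/w6c.png

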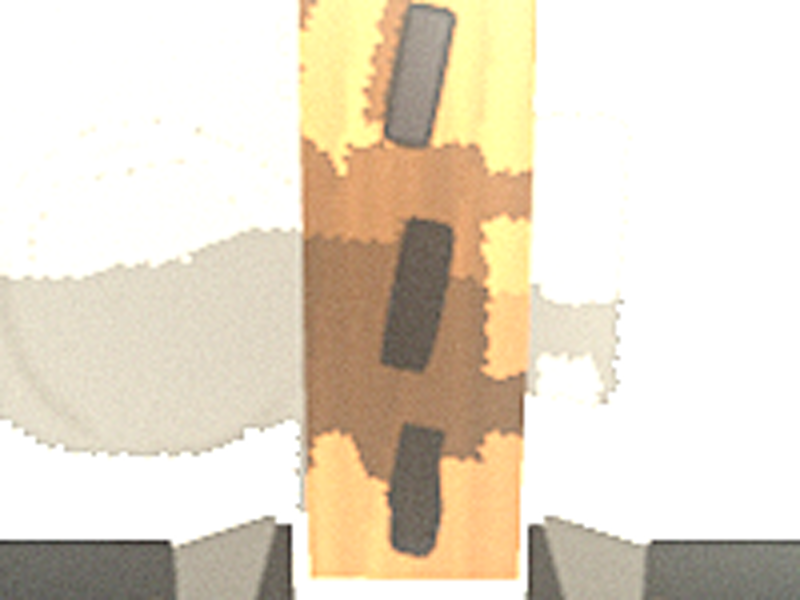

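The wrist crop shows the three heads in the block, from the top square, round and slim. The middle, round one has its silhouette from crop (427,222) to (403,368). It is turned about 0.17 rad from the block's axis, and the block itself is aligned with the tool. I check the head shape and its height numerically.

```bash
python3 - <<'E'
from h import *
import pickle
d=pickle.load(open('d0.pkl','rb'))['scene']['color'].max(2)[203:243,325:380]
for r in d[::1]: print(''.join('#' if x<40 else ('+' if x<75 else '.') for x in r))
R=[]
for n,box in (('w6',(268,162,292,206)),('w1',(262,186,300,214))):
    s,f=pickle.load(open(n+'.pkl','rb')); x0,y0,x1,y1=box
    c=f['color'][y0:y1,x0:x1].astype(int); h=cv2.cvtColor(f['color'],cv2.COLOR_RGB2HSV)[y0:y1,x0:x1]
    m=((h[:,:,2]<60)&(h[:,:,1]<110)).astype(np.uint8)
    k,l,st,ce=cv2.connectedComponentsWithStats(m); i=1+np.argmax(st[1:,4]); print(n,st[i],ce[i])
    r=cv2.minAreaRect(np.argwhere(l==i)[:,::-1].astype(np.float32)); print(r)
    uv=np.array(r[0])+[x0,y0]; R.append(ray(f,uv,s)); P=onz(f,uv,.057,s); print(uv,P.round(4),(s['tool_rot'].T@(P-s['eef_pos'])).round(4))
    if n=='w1':
        for q in m: print(''.join('#' if x else '.' for x in q))
print('tri',tri(R).round(4))
E
```

```text
.................................................+#####
...................................................####
....................................................+##
......................................................#
.......................................................
.......................................................
............................................++.........
..........................................####.........
.........................................+####+........
.........................................+####+........
.........................................+####.........
.........................................+####.........
.........................................#####.........
...........................+++...........#####.........
.........................+#####+........+#####.........
........................+########.......#####+.........
.......................+##########......#####+.........
.......................###########+.....#####+.........
......................############+....+######.........
......................############..
[... 2022 characters left out ...]
##.....
....####.#.##.##.##.....#########.....
....##..##.##.#.....#.#..#..#####.....
....####..##................#.####....
....###.###..............#...#..#.....
......##..#....................##.....
.......##...#...............#..##.....
.........###..............#.....#.....
...............................#......
...............#........#.....##......
.....................##...####........
......................................
......................................
......................................
......................................
......................................
......................................
......................................
tri [ 0.5102 -0.0997  0.054 ]
```

The scene silhouette confirms that the middle key is the round one. Two wrist views put its head centre at (0.510, -0.0995, 0.054), against 0.057 in the text. I go over it, align to its yaw and go down.

Request:
play_rows:
  delta_pos:
    - [0.012,0.001,0]
    - [0.0235,0.0023,0]
    - [0.0235,0.0023,0.015]
    - [0.0235,0.0023,0.035]
    - [0.0235,0.0023,0.055]
    - [0.0235,0.0023,0.07]
    - [0.0235,0.0023,0.083]
    - [0.0235,0.0023,0.093]
    - [0.0235,0.0023,0.1]
    - [0.0235,0.0023,0.1]
  twist: [0.09,0.18,0.18,0.18,0.18,0.18,0.18,0.18,0.18,0.18]

```text
time_s: 17.6
eef_pos: [0.5098, -0.0993, 0.0185]
tool_rot: [[0.521, 0.854, -0.001], [0.854, -0.521, 0.0], [-0.0, -0.001, -1.0]]
force: [-0.4, 1.0, -0.2]
finger_gap: 0.0324
grip_force: 0.0
```

Request:
play_rows:
  delta_pos:
    - [0,0,0.001]
    - [0,0,0.001]
    - [0,0,0.001]
    - [0,0,0.001]
    - [0,0,0.001]
    - [0,0,0.001]
    - [0,0,0.001]
    - [0,0,0.001]
    - [0,0,0.001]
    - [0,0,0.001]
  twist: [0,0,0,0,0,0,0,0,0,0]
  fingers: 0

```text
time_s: 18.6
eef_pos: [0.5104, -0.0994, 0.0185]
tool_rot: [[0.521, 0.854, 0.0], [0.854, -0.521, -0.0], [0.0, 0.0, -1.0]]
force: [-1.4, 0.7, 5.7]
finger_gap: 0.0104
grip_force: 30.0
```

Request:
play_rows:
  delta_pos:
    - [0,0,-0.005]
    - [0,0,-0.015]
    - [0,0,-0.03]
    - [0,0,-0.045]
    - [0,0,-0.06]
    - [0,0,-0.075]
    - [0,0,-0.09]
    - [0,0,-0.105]
    - [0,0,-0.115]
    - [0,0,-0.115]
  twist: [0,0,0,0,0,0,0,0,0,0]

```text
time_s: 19.6
eef_pos: [0.5111, -0.0997, 0.1349]
tool_rot: [[0.521, 0.854, 0.003], [0.854, -0.521, -0.001], [0.001, 0.003, -1.0]]
force: [0.8, 0.1, -0.8]
finger_gap: 0.0098
grip_force: 30.0
```

Request:
play_rows:
  delta_pos:
    - [0.033,-0.008,0]
    - [0.067,-0.016,0]
    - [0.1,-0.024,0]
    - [0.133,-0.032,0]
    - [0.167,-0.04,0]
    - [0.2,-0.048,0]
    - [0.233,-0.056,0]
    - [0.267,-0.065,0]
    - [0.3,-0.073,0]
    - [0.3335,-0.081,0]
  twist: [-0.14,-0.28,-0.43,-0.58,-0.73,-0.88,-1.03,-1.18,-1.33,-1.47]

```text
time_s: 20.6
eef_pos: [0.6146, 0.2288, 0.1321]
tool_rot: [[-0.8, 0.599, -0.002], [0.599, 0.8, -0.001], [0.001, -0.001, -1.0]]
force: [0.5, 0.8, -0.3]
finger_gap: 0.0099
grip_force: 30.0
```

Request:
play_rows:
  delta_pos:
    - [0,0,0]
    - [0,0,0]
    - [0,0,0]
    - [0,0,0]
    - [0,0,0]
    - [0,0,0]
    - [0,0,0]
    - [0,0,0]
    - [0,0,0]
    - [0,0,0]
  twist: [-0.1,-0.2,-0.2,-0.2,-0.2,-0.2,-0.2,-0.2,-0.2,-0.2]

```text
time_s: 21.6
eef_pos: [0.6148, 0.2275, 0.1332]
tool_rot: [[-0.901, 0.434, 0.0], [0.434, 0.901, -0.0], [-0.0, -0.0, -1.0]]
force: [-0.4, -0.1, -0.3]
finger_gap: 0.0098
grip_force: 30.0
```

```bash
python3 - <<'E'
from h import *
import pickle
np.set_printoptions(linewidth=300)
s=sense();f=grab_frame('wrist');save(f,'w7');pickle.dump((s,f),open('w7.pkl','wb'));print(s['eef_pos'].round(4),s['tool_rot'].round(4).tolist(),s['finger_gap'])
K=np.array([.615,.2273,.08]);e=s['eef_pos']; print((s['tool_rot'].T@(K-e)).round(4))
print('K px',wp(f,s,K),'blade tip',wp(f,s,e-[0,0,.0095]))
print('cols 262..292'); 
for r in range(196,250,2): print(r,f['color'][r,260:296].max(1))
E
```

```text
[0.6148 0.2275 0.1332] [[-0.9009, 0.434, 0.0001], [0.434, 0.9009, -0.0001], [-0.0001, -0.0001, -1.0]] 0.009763008376512953
[-0.0002 -0.0001  0.0532]
K px [276.51944037 212.07250734] blade tip [276.51333422 229.35748487]
cols 262..292
196 [ 92  91  87  91  88  87  89  89  93  89  87  87  86  86  86  81  87  88  83  86  85  90  86  93  86  91  92  88  92  93  93  94  92  95 100  89]
198 [89 90 87 91 88 90 91 88 87 87 94 91 90 92 91 92 87 94 93 91 94 95 95 88 88 86 92 96 90 95 93 91 88 92 92 95]
200 [89 89 89 89 92 83 80 88 94 93 92 91 90 92 92 92 93 90 89 92 89 93 90 93 92 92 87 78 91 93 94 91 91 94 91 96]
202 [87 90 92 83 84 96 91 91 91 89 91 95 94 91 92 94 94 92 91 95 92 92 89 91 93 96 95 93 89 82 83 94 92 91 93 93]
204 [91 90 86 88 92 90 91 86 89 93 94 88 79 84 82 79 79 78 79 79 82 80 91 91 95 90 94 93 90 95 93 87 93 91 92 89]
206 [86 89 90 93 94 90 95 92 91 94 92 89 82 73 49 37 34 35 34 60 81 81 92 92 90 95 94 91 93 93 95 96 89 89 96 92]
208 [76 78 92 87 90 90 92 91 90 93 91 89 84 74 51 43 37 38 39 61 86 85 91 92 91 90 94 92 91 95 90 93 76 78 97 93]
210 [72 76 94 85 93 89 92 90 91 
[... 1979 characters left out ...]
0  42  40  39  41  43  40  36  41  37  38  43  45  36  56  87  92  98  95  90  92  93  95 104]
240 [ 84  85  85  78 166 210 206 168  79  30  37  37  42  43  41  38  34  36  38  44  40  43  41  42  38  35  86 177 210 211 161  82  89  87  90  81]
242 [88 86 89 85 57 25 35 36 34 39 43 39 33 37 40 42 39 36 42 37 39 39 37 41 42 36 39 35 38 35 66 85 92 91 90 85]
244 [88 87 92 79 55 37 37 38 40 39 40 39 37 37 41 40 34 37 40 43 39 43 43 43 44 42 38 40 43 42 55 81 91 89 93 89]
246 [85 86 91 76 46 38 41 33 38 35 35 37 41 44 39 36 37 42 40 36 42 41 41 41 41 42 41 41 42 40 46 78 92 88 87 89]
248 [87 86 91 71 39 40 35 40 28 47 36 35 39 39 42 37 40 38 42 43 43 36 42 42 40 42 46 41 42 44 41 75 94 90 86 89]
```

Across, the blade, collar and keyhole all sit at column 276.6, so they line up. Along tool x, the collar and blade rows hint at a small tilt of the key. I check it against a plain background, 45 mm to the side.

Request:
play_rows:
  delta_pos:
    - [0,-0.01,0]
    - [0,-0.02,0]
    - [0,-0.03,0]
    - [0,-0.04,0]
    - [0,-0.045,0]
    - [0,-0.045,0]
    - [0,-0.045,0]
    - [0,-0.045,0]
    - [0,-0.045,0]
    - [0,-0.045,0]
  twist: [0,0,0,0,0,0,0,0,0,0]

```text
time_s: 22.65
eef_pos: [0.5953, 0.1872, 0.1331]
tool_rot: [[-0.901, 0.434, -0.0], [0.434, 0.901, -0.0], [0.0, -0.0, -1.0]]
force: [0.5, 0.7, -0.3]
finger_gap: 0.0098
grip_force: 30.0
```

```bash
python3 - <<'E'
from h import *
import pickle
np.set_printoptions(linewidth=300)
s=sense();f=grab_frame('wrist');save(f,'w8');pickle.dump((s,f),open('w8.pkl','wb'));print(s['eef_pos'].round(4))
e=s['eef_pos'];R=s['tool_rot']
for n,p in dict(tip=(0,0,.0095),bladeNear=(.005,0,.0045),bladeTop=(.005,0,-.0175),collarNearBot=(.01,0,-.0175),collarNearTop=(.01,0,-.0235),headbotmid=(0,0,-.0225),headnear=(.016,0,-.0385)).items(): print(n,wp(f,s,e+R@np.array(p)).round(1))
for r in range(214,262,1): print(r,f['color'][r,262:292].max(1))
E
```

```text
[0.5953 0.1872 0.1331]
tip [276.5 229.4]
bladeNear [276.5 224.8]
bladeTop [276.4 236.4]
collarNearBot [276.4 228.7]
collarNearTop [276.4 232.1]
headbotmid [276.4 247.3]
headnear [276.3 231.1]
214 [54 52 47 51 52 48 54 49 54 47 52 48 48 53 50 54 50 53 55 48 53 53 53 49 54 52 51 53 50 52]
215 [47 49 51 52 52 50 49 47 52 48 54 47 52 50 52 52 51 50 50 51 51 51 48 51 51 49 52 49 49 53]
216 [50 49 49 55 49 50 48 51 52 49 50 51 50 51 50 51 54 50 53 47 52 51 49 52 54 53 47 63 78 64]
217 [ 52  50  50  50  51  53  47  50  51  51  48  53  53  50  47  49  50  50  55  51  52  49  51  47  45  61  74  92 108  78]
218 [ 50  50  52  48  52  52  51  49  54  51  49  51  51  49  53  52  52  52  46  53  51  48  64  76  73  91 103 100  97  84]
219 [ 53  49  50  48  52  49  51  53  49  52  53  51  53  50  56  51  48  52  52  49  66  76  91  98 101 102  98  98  96 101]
220 [ 49  50  52  47  50  48  52  45  52  49  50  51  52  49  51  54  54  52  52  48  73  97 104  99  98  97  96  96  96  95]
221 [48 45 50 53 46 50 50 51 47 54 47 52 52 54 49 52 52 49 49 46 41 78 98 95 96 97 96 95 95 95]
222 [ 52  49  46  51
[... 3299 characters left out ...]
 39 36 37 31 37 32 38 31 47]
255 [69 32 35 37 37 29 27 33 37 40 32 37 31 31 35 35 34 35 33 35 37 39 33 35 34 34 40 35 36 43]
256 [70 35 34 29 34 28 34 35 33 31 35 35 41 35 32 37 34 38 40 29 33 36 39 36 33 34 34 33 29 42]
257 [70 37 27 32 33 32 31 28 43 35 29 37 33 34 33 39 33 35 30 38 36 34 29 38 38 35 34 34 36 34]
258 [66 34 33 37 33 33 31 37 39 35 35 36 34 37 34 30 36 33 33 38 33 40 33 34 29 33 36 37 32 29]
259 [67 30 28 33 28 34 28 31 37 36 37 34 32 36 33 39 30 34 34 37 36 30 38 34 37 39 34 35 33 31]
260 [60 27 31 36 36 30 31 36 35 37 35 32 41 28 36 38 36 35 36 41 30 38 36 31 32 36 37 33 37 31]
261 [53 29 33 30 26 31 36 29 31 40 34 37 33 40 35 35 32 34 31 38 37 29 39 35 36 31 39 34 36 33]
```

The key's blade and collar both sit about 1.4 mm towards tool -x, with no tilt. I go back over the keyhole with that correction and start down.

Request:
play_rows:
  delta_pos:
    - [0.0012,0.01,0]
    - [0.0012,0.02,0]
    - [0.0012,0.03,0]
    - [0.0012,0.04,0]
    - [0.0012,0.045,0]
    - [0.0012,0.045,0.01]
    - [0.0012,0.045,0.02]
    - [0.0012,0.045,0.03]
    - [0.0012,0.045,0.036]
    - [0.0012,0.045,0.036]
  twist: [0,0,0,0,0,0,0,0,0,0]

```text
time_s: 23.7
eef_pos: [0.6129, 0.2275, 0.0956]
tool_rot: [[-0.901, 0.434, -0.003], [0.434, 0.901, -0.001], [0.002, -0.002, -1.0]]
force: [0.4, -0.1, 0.2]
finger_gap: 0.0097
grip_force: 30.0
```

Request:
play_rows:
  delta_pos:
    - [0,0,0.001]
    - [0,0,0.003]
    - [0,0,0.005]
    - [0,0,0.007]
    - [0,0,0.009]
    - [0,0,0.011]
    - [0,0,0.013]
    - [0,0,0.015]
    - [0,0,0.016]
    - [0,0,0.016]
  twist: [0,0,0,0,0,0,0,0,0,0]

```text
time_s: 24.7
eef_pos: [0.6136, 0.228, 0.0809]
tool_rot: [[-0.901, 0.434, -0.0], [0.434, 0.901, -0.0], [0.0, -0.0, -1.0]]
force: [0.4, -0.3, -0.5]
finger_gap: 0.0097
grip_force: 30.0
```

Request:
play_rows:
  delta_pos:
    - [0,0,0.001]
    - [0,0,0.002]
    - [0,0,0.003]
    - [0,0,0.004]
    - [0,0,0.005]
    - [0,0,0.006]
    - [0,0,0.007]
    - [0,0,0.008]
    - [0,0,0.009]
    - [0,0,0.01]
  twist: [0,0,0,0,0,0,0,0,0,0]

```text
time_s: 25.7
eef_pos: [0.6138, 0.228, 0.0711]
tool_rot: [[-0.901, 0.434, 0.0], [0.434, 0.901, -0.0], [-0.0, -0.0, -1.0]]
force: [-0.1, -0.5, 1.3]
finger_gap: 0.0099
grip_force: 30.0
```

Now about 18 mm in, freely. I press a little to find the pin.

Request:
play_rows:
  delta_pos:
    - [0,0,0.001]
    - [0,0,0.0015]
    - [0,0,0.002]
    - [0,0,0.0025]
    - [0,0,0.003]
    - [0,0,0.003]
    - [0,0,0.003]
    - [0,0,0.003]
    - [0,0,0.003]
    - [0,0,0.003]
  twist: [0,0,0,0,0,0,0,0,0,0]

```text
time_s: 26.7
eef_pos: [0.6143, 0.2282, 0.0701]
tool_rot: [[-0.901, 0.434, 0.002], [0.434, 0.901, 0.0], [-0.002, 0.001, -1.0]]
force: [-2.3, -0.8, 9.4]
finger_gap: 0.0104
grip_force: 30.0
```

The pin stops it at eef z of about 0.0705, 8 mm short of home as expected. I rock it clockwise and press.

Request:
play_rows:
  delta_pos:
    - [0,0,0]
    - [0,0,0]
    - [0,0,0]
    - [0,0,0]
    - [0,0,0.001]
    - [0,0,0.002]
    - [0,0,0.003]
    - [0,0,0.004]
    - [0,0,0.005]
    - [0,0,0.005]
  twist: [0.13,0.26,0.39,0.5,0.5,0.5,0.5,0.5,0.5,0.5]

```text
time_s: 27.7
eef_pos: [0.6139, 0.2281, 0.063]
tool_rot: [[-0.583, 0.813, 0.0], [0.813, 0.583, 0.0], [-0.0, 0.0, -1.0]]
force: [0.4, -0.2, 3.8]
finger_gap: 0.01
grip_force: 30.0
```

Request:
play_rows:
  delta_pos:
    - [0,0,0.001]
    - [0,0,0.002]
    - [0,0,0.003]
    - [0,0,0.004]
    - [0,0,0.004]
    - [0,0,0.004]
    - [0,0,0.004]
    - [0,0,0.004]
    - [0,0,0.004]
    - [0,0,0.004]
  twist: [0,0,0,0,0,0,0,0,0,0]

```text
time_s: 28.7
eef_pos: [0.6142, 0.2281, 0.0623]
tool_rot: [[-0.583, 0.813, 0.002], [0.813, 0.583, 0.0], [-0.001, 0.002, -1.0]]
force: [-6.2, -1.4, 20.8]
finger_gap: 0.0097
grip_force: 30.0
```

Solid stop at 0.0623 with 21 N: the key is home. I ease the press and turn.

Request:
play_rows:
  delta_pos:
    - [0,0,-0.001]
    - [0,0,-0.0015]
    - [0,0,-0.0015]
    - [0,0,-0.0015]
    - [0,0,-0.0015]
    - [0,0,-0.0015]
    - [0,0,-0.0015]
    - [0,0,-0.0015]
    - [0,0,-0.0015]
    - [0,0,-0.0015]
  twist: [0,0.1,0.22,0.34,0.46,0.58,0.7,0.82,0.92,1.0]

```text
time_s: 29.7
eef_pos: [0.6149, 0.228, 0.0624]
tool_rot: [[0.372, 0.928, 0.003], [0.928, -0.372, 0.0], [0.001, 0.003, -1.0]]
force: [-0.5, -2.0, 11.6]
finger_gap: 0.0103
grip_force: 30.0
```

```bash
python3 - <<'E'
from h import *
s=sense(); print({k:np.round(v,4) for k,v in s.items() if k in('eef_pos','force','moment','tau','joint_pos','finger_gap')}, np.arctan2(s['tool_rot'][1,0],s['tool_rot'][0,0]))
E
```

```text
{'joint_pos': array([ 2.3870e-01,  6.9180e-01,  1.3005e+00, -6.0000e-04,  1.1460e+00,
        6.2050e-01]), 'tau': array([  0.6901, -51.0379, -19.4141,   0.5404,  -0.1694,  -0.7636]), 'eef_pos': array([0.6149, 0.228 , 0.0624]), 'force': array([-0.5386, -1.9607, 11.5877]), 'moment': array([-0.3104, -0.1149,  0.1043]), 'finger_gap': np.float64(0.0103)} 1.1892082359383163
```

Request:
play_rows:
  delta_pos:
    - [0,0,0]
    - [0,0,0]
    - [0,0,0]
    - [0,0,0]
    - [0,0,0]
    - [0,0,0]
    - [0,0,0]
    - [0,0,0]
    - [0,0,0]
    - [0,0,0]
  twist: [0.03,0.06,0.09,0.12,0.12,0.12,0.12,0.12,0.12,0.12]

```text
time_s: 30.7
eef_pos: [0.615, 0.228, 0.0624]
tool_rot: [[0.477, 0.879, 0.003], [0.879, -0.477, 0.0], [0.002, 0.003, -1.0]]
force: [-0.0, -2.2, 11.9]
finger_gap: 0.0097
grip_force: 30.0
```

```bash
python3 - <<'E'
from h import *
s=sense(); print(s['moment'].round(3),s['tau'].round(3),s['eef_pos'].round(4),np.arctan2(s['tool_rot'][1,0],s['tool_rot'][0,0]))
f=grab_frame('wrist'); c=f['color']; save(f,'w9')
K=wp(f,s,np.array([.615,.2273,.08])); print(K)
t=grab_frame('wrist')
E
```

```text
[-0.4   -0.091  0.132] [  0.734 -51.054 -19.407   0.596  -0.16    0.146] [0.615  0.228  0.0624] 1.0731629400213778
[276.3782767  246.95140989]
```

Request:
play_rows:
  delta_pos:
    - [0,0,0]
    - [0,0,0]
    - [0,0,0]
    - [0,0,0]
    - [0,0,0]
    - [0,0,0]
    - [0,0,0]
    - [0,0,0]
    - [0,0,0]
    - [0,0,0]
  twist: [0.03,0.05,0.07,0.08,0.08,0.08,0.08,0.08,0.08,0.08]

```text
time_s: 31.8
eef_pos: [0.615, 0.228, 0.0624]
tool_rot: [[0.546, 0.838, 0.003], [0.838, -0.546, 0.0], [0.002, 0.003, -1.0]]
force: [0.7, -1.3, 11.9]
finger_gap: 0.0097
grip_force: 30.0
```

```bash
python3 - <<'E'
from h import *
s=sense(); print(s['moment'].round(3),s['tau'].round(3),s['eef_pos'].round(4),s['force'].round(1),s['finger_gap'],np.arctan2(s['tool_rot'][1,0],s['tool_rot'][0,0]))
E
```

```text
[-0.321 -0.122  0.244] [  0.593 -51.111 -19.375   0.624  -0.121   0.266] [0.615  0.228  0.0624] [ 0.7 -1.3 11.9] 0.00973880219362127 0.9933997763786155
```

The moment doubled (0.13 to 0.24 N m), so the plug is at its stop. The key is still home at 0.0624 and gripped with 30 N.

```bash
python3 -c "
from rig import *
print(job_done())"
```

```text
the job is handed in; nothing more can be done
None
```

I handed the job in, but the judge's verdict was not shown: by the force and position readings, the cover is at its end stop and the round-headed key is fully home, turned to its stop and still gripped at 30 N; I didn't touch the other two keys or the mug.

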